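Close up a loaded parts box: lid on, clamp down

ROBOT

A 7-joint arm with a two-finger parallel gripper is mounted at the origin on the work surface. World frame = base frame: x ahead of the robot, y to its left, z up, the work surface at z = 0. Lengths are in m, angles in rad, forces in N, time in s.
With the tool pointing down it reaches from about 0.4 to 0.85 m from the base axis. Payload 10.4 kg.
Tool frame: the origin (TCP) lies on the centre line of the jaws, within the pads' length; the fingertips stand 11 mm ahead of it and the grasp point (between the pads) lies 8 mm behind it; z points along the fingers, y is the line along which they close (so a half turn about z gives the same grasp; the last joint's range is limited). The gripper opens to 87 mm and grips with 3 to 60 N. Pads are 19 mm wide; open, the fingers measure 117 mm over their backs; the gripper's body (75 mm by 190 mm) begins 51 mm behind the grasp point.
Start: joints at [-1.354, 0.332, -0.065, 1.46, 0.022, 1.35, -0.088], TCP at [0.148, 0.607, 0.209] pointing down, gripper open.
Joint ranges: [-2.6, 2.6], [-0.5, 2.12], [-1.47, 1.34], [0.16, 2.42], [-1.27, 4.41], [0.06, 2.06], [-2.6, 2.6]. Speed limits (rad/s): [2.22, 2.22, 2.79, 2.79, 3.14, 3.14, 3.14].

INTERFACE

Orientations are given as a rotation vector (axis times angle).
In Python, from plant import * gives the robot as it stands.
- The arm moves only by the tool servo_tool, never from a script. Its argument "targets" is text: rows parted by semicolons, each of 4 numbers parted by spaces: the shift along the tool's x, y, z in units of 25 mm (1.0 is 25 mm), then the turn about the tool's z in units of 5 degrees (1.0 is 5 degrees). A call has 1 to 12 rows; each row shifts and turns the commanded pose from where the row before left it, along the tool's axes as they then stand; what a row does not reach is not made up. A row lasts 1/12 s, in which the tool goes at most 41.7 mm and 7.16 degrees, less where a joint would pass 70% of its speed; a pose out of reach is approached as far as the arm can. A call with a number of a shift or a turn outside -1 to 1 is refused whole. A call with a gripper value outside its range is refused whole. "fingers" is the opening, from 0 (shut) to 1 (fully open), set as the call begins (left out, the last holds). The fingers move at their own pace and stop on an object; "grip_force" is the grip in N (left out, the last holds). Time passes only in rows, so rows that do not move let the fingers close. It gives the time, the measured TCP pose, the force, the opening and the grip force at its end, in the units of the state.
- state(): the state, without advancing time (a new reading comes with each control period).
- camera(name): name is "scene" or "top"; returns the picture (384x512x3 uint8, blue, green, red); there is no depth.
- camera_info(name): a dict with "camera_matrix" (3x3 intrinsics, pixels), "R" (3x3) and "t" (3): a world point X has camera coordinates R X + t. Camera axes: x right, y down, z forward; pixel columns grow to the right and rows downward; lengths in m; the calibration is good to about 2 mm. A picture is of the moment at which its call begins. camera_info takes no time and is no camera call.
- close_job(): hands the job in; it is judged then, once.
The state is a dict: "time_s": time; "qpos": joint angles; "joint_vel": joint speeds; "joint_torque": joint torques, N m; "ee_pos": TCP position; "tool_rot": TCP orientation; "ft_force": force on the tool from outside, world axes, zero at the start; "wrist_torque": the same for the moment, N m; "gripper_width": opening from 0.0 (shut) to 1.0 (fully open); "grip_force": force on a finger pad.
Only numpy, scipy, OpenCV 4.12 (cv2) and the standard library are available. Lean on these libraries where they do the work, as an engineer would, in place of code of your own. Each camera call takes 0.05 s, during which the arm holds its last target. There are 200 camera calls.

TASK

The small parts box in its cradle is loaded: close it up. Draw its lid by the front lug out from under the low rack shelf onto the bench and let go of it there, then take it by its top handle and set it down gently on the box, level, fully home and with the lug on the side away from the clamp; let go, and only then swing the clamp fully down onto the lid. Leave the other things on the bench where they are.

Things in the scene. Friction and masses are not known exactly. Their poses are not given: they have to be found in the camera images.
- lid: Loose grey plastic lid, 0.25 kg, 134 (x) x 164 (y) mm: 6 mm plate, skirt 10 mm deep and 3 mm thick all round, bar handle on top, lug on the middle of its front (-x) edge. Origin: lid centre at the skirt's lower edge (z = 0 on the bench), z up. Starts flat, right way up, on the bench in the rack's bay, lug towards the rack's open front, handle beneath the shelf.
- lid_lug (a point): Grip point of the front lug, 90 mm in front (-x) of the lid's centre, 24 mm above the skirt's lower edge. The lug is a block 16 mm wide (lid y), reaching 40 mm out from the front edge, from 4 to 34 mm above the skirt's lower edge; pinch it across its width from above.
- lid_handle (a point): Grip point of the top handle, over the lid's centre, 43 mm above the skirt's lower edge. A bar 44 mm long (lid x), 14 mm wide (lid y), underside 34 and top 52 mm above the skirt's lower edge (plate top at 16 mm). Pinch it across its width.
- lid_seat (a point): Centre of the underside of the lid's plate, 10 mm above the skirt's lower edge: it meets point box_rim when the lid is fully home, the skirt hanging outside the box walls.
- rack: Low fixed rack open to the front (-x): side and back walls, no floor, 10 mm plywood shelf, underside 75 mm up; a black tray on its rear half reaches 130 mm. Origin on the bench in front of it: walls and shelf lie at x = 130 to 310, y = -103 to 103 mm; bay 190 mm wide. The lid slides out along -x; its handle is free from above once the lid has come about 100 mm.
- rack_bay (a point): Point on the bench in the rack's bay, 160 mm along x from the rack's origin, where the lid's centre starts to within about 12 mm.
- cradle: Fixed base plate 10 mm thick, x -100 to 140, y -90 to 90 mm, carrying the loaded open box (grey, outside 120 (x) x 150 (y) mm, walls 4 mm, centred, nothing above its rim) and behind it (+x) the clamp between two cheeks at x = 88 to 112, y = -38 to 38 mm, 98 mm high. Origin on the bench under the box's centre; z up.
- box_rim (a point): Centre of the box's mouth, at the height of its rim, 70 mm above the bench; axes as the cradle's. The lid's skirt has 4 mm play on each side.
- clamp (a joint): Clamp angle, rad: 0 = down, level, its rubber pad on the seated lid between handle and rear edge; grows as it is raised: 1.57 upright, more leans back away from the box. Starts at 1.65 to 1.9; stops at 2.0. A slightly stiff hinge (0.06 N m) holds it where it is left; push it over, 1 to 2 N at its tip.
- clamp_hinge (a point): Middle of the clamp's hinge axis, which runs along the cradle's y, 100 mm behind (+x) the box's centre and 88 mm above the bench.
- clamp_tip (a point): Middle of the end of the clamp's arm, 70 mm from the hinge axis, up to 162 mm above the bench when raised: carry the lid in above it. The arm is a flat steel bar 50 mm wide (y), 8 mm thick, with an 8 mm thick rubber pad under its end.
- jar: Bystander: white jar, 48 mm across, 75 mm tall, standing; origin at the centre of its base.
- tape: Bystander: roll of paper tape lying flat, 64 mm across, 24 mm high; origin at the centre of its base.
- driver: Bystander: screwdriver lying on the bench, its length along its x, origin under its middle.
- bin: Bystander: open blue bin 160 x 100 x 70 mm; origin under its centre.
- tray: Bystander: black divided tray 180 x 120 x 40 mm; origin under its centre.
- cover: Bystander: round grey jar cover 64 mm across with a small knob, 26 mm high; it does not belong to the box. Origin under its centre.
Not all that is in view belongs to the job. Leave any purple look-alike of the lid alone.

How it is judged:
By the outcome, as a careful person would: the job done as asked, in the order asked, and still so for the second after the job is handed in, with the robot touching nothing.
It also fails if it takes over 72 s, if anything falls off the work surface, if the arm or the gripper's body presses on something with over 40 N, if the wrist force passes 120 N, or if a joint passes its speed limit or range.

## Working session

There is one attempt and no reset: what is moved stays moved. The work goes in short steps, Python scripts to look and compute and a tool call to move; the robot and the scene stay as the last step left them, time stands still between calls to the robot, and variables do not carry over. Pictures are saved under pics/ and viewed, at most 10 in all, crops included, and the job is handed in when it is done.

Besides the shell and the picture viewer there is one more tool, called after "Request:" as name(argument=value, ...) on one line, values as JSON. servo_tool: Moves the arm, as the interface text tells. Shifts and turns lie within -1 to 1; 1 stands for 25 mm of shift or 5 degrees of turn. Its arguments: {"type":"object","properties":{"targets":{"type":"string"},"fingers":{"type":"number"},"grip_force":{"type":"number"}},"required":["targets"]}

```bash
ls; mkdir -p pics; python3 - <<'E'
from plant import *
import cv2
for n in("scene","top"):
    im=camera(n); cv2.imwrite(f"pics/{n}0.png",cv2.resize(im,None,fx=1.5,fy=1.5,interpolation=cv2.INTER_CUBIC)); i=camera_info(n); print(i)
s=state();print(s["time_s"],s["ee_pos"],s["tool_rot"],s["gripper_width"])
E
```

```text
pics
{'camera_matrix': array([[449.82331125,   0.        , 261.50975391],
       [  0.        , 449.82331125, 195.15419762],
       [  0.        ,   0.        ,   1.        ]]), 'R': array([[-0.35225255,  0.93589319,  0.00469959],
       [ 0.53365235,  0.20497676, -0.82048748],
       [-0.76885195, -0.28651085, -0.57164518]]), 't': array([ 0.17350419, -0.22122635,  1.87438265])}
{'camera_matrix': array([[460.75348879,   0.        , 255.27856266],
       [  0.        , 460.75348879, 190.60630655],
       [  0.        ,   0.        ,   1.        ]]), 'R': array([[-0.01053952, -0.99993851,  0.00344969],
       [-0.97574025,  0.00952989, -0.21872389],
       [ 0.21867756, -0.00567124, -0.97578069]]), 't': array([0.01315023, 0.50075108, 1.3285439 ])}
0.1 [0.14838155 0.60676319 0.20783796] [-3.75792617e-01 -3.11896789e+00  1.95642956e-03] 1.0021460344434168
```

View pics/scene0.png

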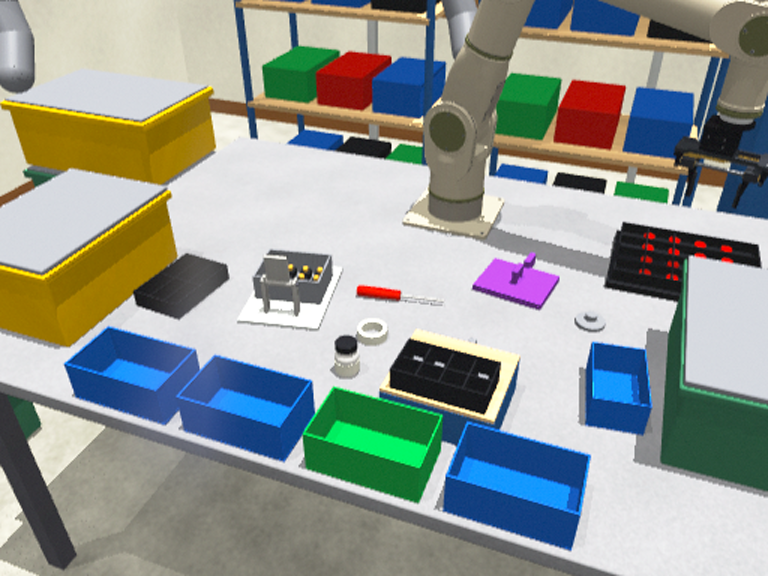

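View pics/top0.png

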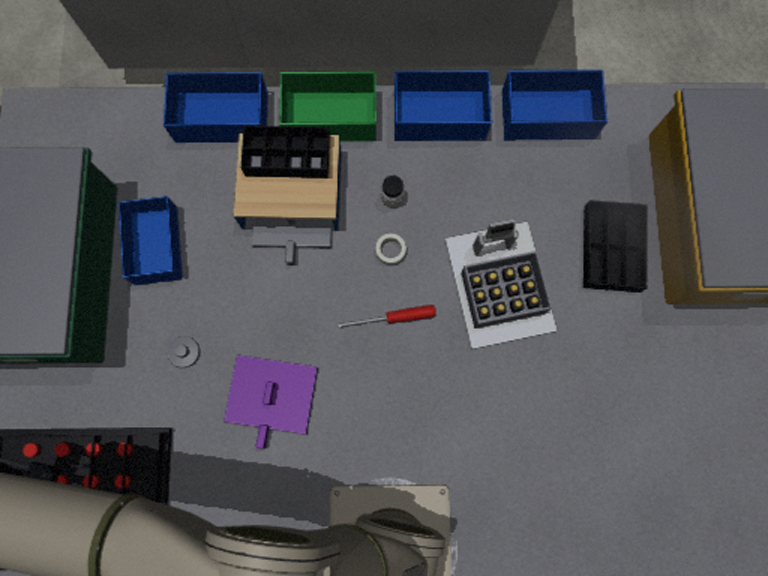

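The scene picture shows the rack (450,370) and the cradle (290,290). In the top picture the lid's front and lug stick out of the rack at (290,245), and the box is at (505,290) with the clamp behind it at (495,235). I'll enlarge both regions.

```bash
python3 - <<'E'
from plant import *
import cv2,numpy as np
im=camera("top")
a=im[80:180,150:240];b=im[140:240,290:380]
f=lambda c:cv2.resize(c,None,fx=4.4,fy=4.4,interpolation=cv2.INTER_CUBIC)
cv2.imwrite("pics/c1.png",np.hstack([f(a),f(b)]))
E
cat > h.py <<'E'
import numpy as np, cv2
from plant import *
from scipy.spatial.transform import Rotation as Ro
def px2w(n,uv,z):
    i=camera_info(n);d=i["R"].T@np.linalg.inv(i["camera_matrix"])@np.array([*uv,1.]);c=-i["R"].T@i["t"]
    return c+d*(z-c[2])/d[2]
def w2px(n,X):
    i=camera_info(n);p=i["camera_matrix"]@(i["R"]@np.asarray(X)+i["t"]);return p[:2]/p[2]
def st():
    s=state();R=Ro.from_rotvec(s["tool_rot"]).as_matrix()
    return s,np.array(s["ee_pos"]),R
def go(target,yaw_y=None):
    """units of move to target TCP; yaw_y: world angle desired for tool y axis (mod pi)"""
    s,p,R=st();d=R.T@(np.array(target)-p)/0.025
    t=0
    if yaw_y is not None:
        cur=np.arctan2(R[1,1],R[0,1]);e=(yaw_y-cur+np.pi/2)%np.pi-np.pi/2
        t=-np.degrees(e)/5   # tool z down
    print("p",p.round(4),"units xyz",d.round(2),"turn",round(t,2),"F",np.round(s["ft_force"],1),"w",round(s["gripper_width"],3),"t",round(s["time_s"],2))
    print(R.round(3).tolist())
E
```

```text
(no output)
```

View pics/c1.png

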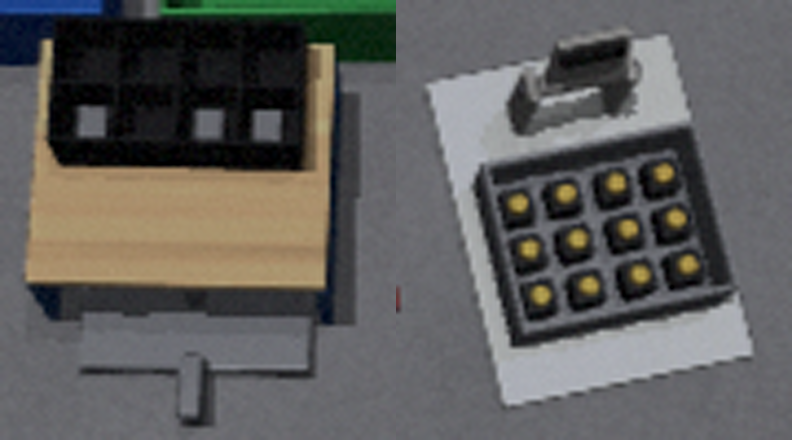

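Left crop: the lid's front top edge runs (80,370)–(311,374), the lug top is at x 178–204, y 354–416, and the shelf's front edge is (27,283)–(325,288). Right crop: the cradle plate's corners are (427,85), (668,36), (751,354), (505,405), the box rim is inside them, and the clamp tip is near (590,50).

```bash
cat >> h.py <<'E'
def fit(n,pts,loc,z0=0):
    """2D pose (x,y,yaw) from image pixels and local points, by least squares"""
    from scipy.optimize import least_squares
    pts=np.array(pts,float);loc=np.array(loc,float)
    def f(q):
        c,s=np.cos(q[2]),np.sin(q[2])
        return np.ravel([w2px(n,[q[0]+c*l[0]-s*l[1],q[1]+s*l[0]+c*l[1],l[2]+z0])-p for l,p in zip(loc,pts)])
    r=least_squares(f,[.6,0,0]);return r.x,np.abs(r.fun).max()
E
python3 - <<'E'
from h import *
A=lambda x,y:(150+x/4.4-.4,80+y/4.4-.4); B=lambda x,y:(290+(x-396)/4.4-.4,140+y/4.4-.4)
print("lid",fit("top",[A(80,371),A(311,374),A(179,415),A(203,413)],[[-.067,.082,.016],[-.067,-.082,.016],[-.107,.008,.034],[-.107,-.008,.034]]))
print("rack",fit("top",[A(27,283),A(325,288)],[[.13,.103,.085],[.13,-.103,.085]]))
cr=fit("top",[B(427,85),B(668,36),B(751,354),B(505,405)],[[.14,.09,.01],[.14,-.09,.01],[-.1,-.09,.01],[-.1,.09,.01]]);print("cradle",cr)
print("box",fit("top",[B(478,166),B(692,127),B(735,291),B(514,346)],[[.06,.075,.07],[.06,-.075,.07],[-.06,-.075,.07],[-.06,.075,.07]]))
for n,u in(("jar",(392,190)),("tape",(391,249)),("drv",(436,312)),("drvend",(340,326))):print(n,px2w("top",np.array(u)/1.5,.01).round(3))
q=cr[0]
for a in(1.65,1.75,1.9):
    x=.1+.07*np.cos(np.pi-a) if 0 else .1-.07*np.cos(a)
    P=[q[0]+np.cos(q[2])*x,q[1]+np.sin(q[2])*x,.088+.07*np.sin(a)];print(a,np.round(P,3),(w2px("top",P)-[290,140]+.4)*4.4+[396,0])
go([.5,.3,.2],0)
E
```

```text
lid (array([ 0.66548894,  0.19700695, -0.0198948 ]), np.float64(0.9850190395550271))
rack (array([ 0.50818851,  0.20757846, -0.02741423]), np.float64(0.4201616920633455))
cradle (array([ 0.49450658, -0.23808495,  0.19564825]), np.float64(0.7708784897781698))
box (array([ 0.49019803, -0.23473124,  0.19320149]), np.float64(1.3981180254863261))
jar [ 0.721 -0.014  0.01 ]
tape [ 0.59 -0.01  0.01]
drv [ 0.455 -0.101  0.01 ]
drvend [0.428 0.096 0.01 ]
1.65 [ 0.598 -0.218  0.158] [594.01272358  39.23443787]
1.75 [ 0.605 -0.216  0.157] [591.17832427  29.60769855]
1.9 [ 0.615 -0.214  0.154] [586.70719355  16.23366072]
p [0.1484 0.6068 0.208 ] units xyz [-16.58  -8.58   0.33] turn 15.25 F [ 0.1  0.4 -0.6] w 0.997 t 0.15
[[-0.971, 0.237, -0.0], [0.237, 0.971, -0.001], [-0.0, -0.001, -1.0]]
```

```bash
python3 - <<'E'
from h import *
print(px2w("top",(102/1.5,362/1.5),0), [px2w("top",(68/1.5,358/1.5),z).round(3) for z in(.1,.2,.3)])
print("scene edge base/top",[px2w("scene",(665/1.5,462/1.5),0).round(3),px2w("scene",(648/1.5,330/1.5),0).round(3)])
print(px2w("top",(310/1.5,368/1.5),.01),px2w("top",(262/1.5,445/1.5),.03))
go([.148,.607,.35],np.pi/2-.02)
E
```

```text
[0.36044077 0.58008923 0.        ] [array([0.357, 0.605, 0.1  ]), array([0.345, 0.56 , 0.2  ]), array([0.333, 0.515, 0.3  ])]
scene edge base/top [array([0.729, 0.584, 0.   ]), array([0.359, 0.535, 0.   ])]
[0.34293145 0.15653715 0.01      ] [0.19274738 0.24568397 0.03      ]
p [0.1484 0.6068 0.208 ] units xyz [ 0.02 -0.   -5.68] turn -2.52 F [ 0.1  0.4 -0.6] w 0.997 t 0.15
[[-0.971, 0.237, -0.0], [0.237, 0.971, -0.001], [-0.0, -0.001, -1.0]]
```

Request:
servo_tool(targets="0 -0.9 -0.4 -0.84;-0.2 -0.9 -0.4 -0.84;-0.3 -0.9 -0.4 -0.84;-0.5 -0.9 0 0;-0.5 -0.9 0 0;-0.6 -0.9 0 0;-0.7 -0.9 0 0;-0.8 -0.9 0 0;-0.8 -0.8 0 0;-0.8 -0.8 0 0;-0.8 -0.8 0 0;-0.8 -0.6 0 0", fingers=1, grip_force=25)

```text
time_s: 1.15
ee_pos: [0.3043, 0.3468, 0.2386]
tool_rot: [-0.032, -3.141, -0.0]
ft_force: [0.9, 0.4, 0.1]
gripper_width: 1.002
grip_force: 0.0
```

```bash
python3 - <<'E'
from h import *
go([.573,.199,.12],np.pi/2-.02)
E
```

```text
p [0.3043 0.3468 0.2386] units xyz [-10.87  -5.69   4.74] turn -0.01 F [0.9 0.4 0.1] w 1.002 t 1.15
[[-1.0, 0.021, -0.0], [0.021, 1.0, 0.0], [0.0, 0.0, -1.0]]
```

Request:
servo_tool(targets="-1 -0.5 0.4 0;-1 -0.5 0.4 0;-1 -0.5 0.4 0;-1 -0.5 0.4 0;-1 -0.5 0.4 0;-1 -0.5 0.4 0;-1 -0.5 0.4 0;-1 -0.5 0.4 0;-1 -0.5 0.4 0;-1 -0.5 0.4 0;-0.5 -0.4 0.2 0;0 0 0 0")

```text
time_s: 2.15
ee_pos: [0.5649, 0.2044, 0.1317]
tool_rot: [-0.039, -3.14, 0.005]
ft_force: [-0.6, 0.5, -0.3]
gripper_width: 1.0
grip_force: 0.0
```

Request:
servo_tool(targets="0 0 0 0;0 0 0 0")

```text
time_s: 2.32
ee_pos: [0.5625, 0.2092, 0.1336]
tool_rot: [-0.03, -3.141, -0.001]
ft_force: [-0.0, -0.2, 0.4]
gripper_width: 0.996
grip_force: 0.0
```

```bash
python3 - <<'E'
from h import *
go([.573,.199,.018],np.pi/2-.02)
im=camera("top")[80:180,150:240]
cv2.imwrite("pics/c2.png",cv2.resize(im,None,fx=5,fy=5,interpolation=cv2.INTER_CUBIC))
E
```

```text
p [0.5625 0.2092 0.1336] units xyz [-0.43 -0.4   4.62] turn 0.01 F [-0.  -0.2  0.4] w 0.996 t 2.32
[[-1.0, 0.019, -0.0], [0.019, 1.0, 0.0], [0.0, 0.0, -1.0]]
```

Request:
servo_tool(targets="-0.43 -0.4 0.6 0;0 0 0.7 0;0 0 0.7 0;0 0 0.7 0;0 0 0.7 0;0 0 0.6 0;0 0 0.4 0;0 0 0.2 0;0 0 0 0;0 0 0 0")

```text
time_s: 3.2
ee_pos: [0.5739, 0.1986, 0.0192]
tool_rot: [0.03, 3.141, 0.001]
ft_force: [-0.4, -0.1, 0.7]
gripper_width: 1.001
grip_force: 0.0
```

```bash
python3 - <<'E'
from h import *
go([.573,.199,.018],np.pi/2-.02)
im=camera("scene")[200:300,240:370]
cv2.imwrite("pics/c3.png",cv2.resize(im,None,fx=5,fy=5,interpolation=cv2.INTER_CUBIC))
E
```

```text
p [0.5739 0.1986 0.0192] units xyz [0.04 0.01 0.05] turn 0.01 F [-0.4 -0.1  0.7] w 1.001 t 3.2
[[-1.0, 0.019, 0.001], [0.019, 1.0, 0.001], [-0.001, 0.001, -1.0]]
```

View pics/c2.png

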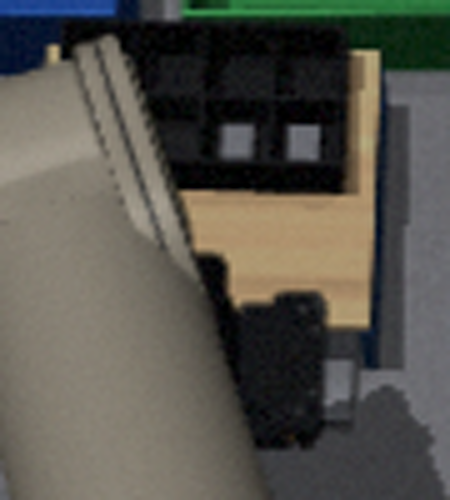

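The arm hides the lug in this view, showing only the lid's right edge at (340,390). Closing now.

Request:
servo_tool(targets="0 0 0 0;0 0 0 0;0 0 0 0;0 0 0 0;0 0 0 0;0 0 0 0;0 0 0 0;0 0 0 0", fingers=0, grip_force=25)

```text
time_s: 3.92
ee_pos: [0.5737, 0.1982, 0.0185]
tool_rot: [-0.031, -3.141, -0.0]
ft_force: [-0.8, 0.5, 0.1]
gripper_width: 0.479
grip_force: 0.0
```

Request:
servo_tool(targets="0 0 0 0;0 0 0 0;0 0 0 0;0 0 0 0;0 0 0 0;0 0 0 0;0 0 0 0")

```text
time_s: 4.5
ee_pos: [0.5737, 0.1983, 0.0185]
tool_rot: [0.031, 3.141, 0.0]
ft_force: [-0.6, 1.3, 0.6]
gripper_width: 0.168
grip_force: 25.0
```

Request:
servo_tool(targets="0.2 0 0 0;0.4 0 0 0;0.6 0 0 0;0.6 0 0 0;0.6 0 0 0;0.6 0 0 0;0.6 0 0 0;0.6 0 0 0;0.5 0 0 0;0.3 0 0 0;0.1 0 0 0;0 0 0 0")

```text
time_s: 5.5
ee_pos: [0.4457, 0.2007, 0.0186]
tool_rot: [-0.031, -3.141, -0.0]
ft_force: [-0.8, -0.6, -0.9]
gripper_width: 0.171
grip_force: 25.0
```

Request:
servo_tool(targets="0 0 0 0;0 0 0 0;0 0 0 0;0 0 0 0;0 0 0 0", fingers=0.5)

```text
time_s: 5.92
ee_pos: [0.4466, 0.2007, 0.0185]
tool_rot: [0.032, 3.141, -0.0]
ft_force: [0.3, -0.0, 0.2]
gripper_width: 0.446
grip_force: 0.0
```

```bash
python3 - <<'E'
from h import *
go([.545,.199,.12],np.pi/2-.02)
E
```

```text
p [0.4466 0.2007 0.0185] units xyz [-3.94  0.01 -4.06] turn -0.0 F [ 0.3 -0.   0.2] w 0.446 t 5.92
[[-1.0, 0.02, 0.0], [0.02, 1.0, -0.0], [-0.0, -0.0, -1.0]]
```

Request:
servo_tool(targets="0 0 -0.5 0;0 0 -0.9 0;0 0 -0.9 0;0 0 -0.9 0;0 0 -0.9 0;0 0 -0.9 0;0 0 -0.5 0;0 0 0 0", fingers=0.7)

```text
time_s: 6.58
ee_pos: [0.4478, 0.2014, 0.1589]
tool_rot: [0.032, 3.138, 0.005]
ft_force: [0.4, 0.6, -0.1]
gripper_width: 0.698
grip_force: 0.0
```

```bash
python3 - <<'E'
from h import *
go([.545,.199,.12],np.pi/2-.02)
a=camera("top")[100:200,140:240];b=camera("scene")[150:250,240:370]
f=lambda c:cv2.resize(c,None,fx=3.4,fy=3.4,interpolation=cv2.INTER_CUBIC)
cv2.imwrite("pics/c4.png",np.hstack([f(a),f(b)]))
E
```

```text
p [0.4478 0.2014 0.1589] units xyz [-3.88 -0.02  1.57] turn -0.0 F [ 0.4  0.6 -0.1] w 0.698 t 6.58
[[-1.0, 0.02, 0.004], [0.02, 1.0, 0.003], [-0.004, 0.003, -1.0]]
```

View pics/c4.png

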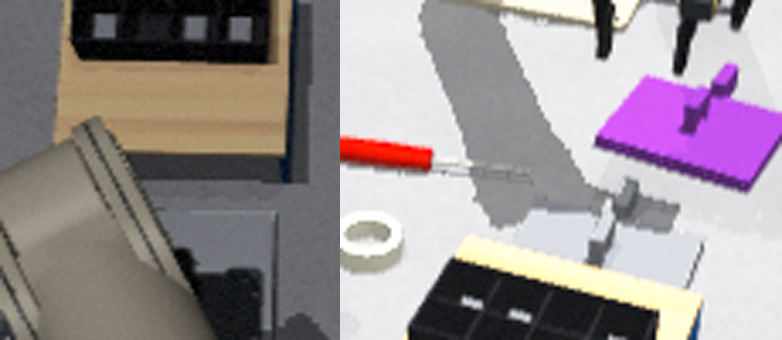

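The lid is out: in the top crop its rear-right corner is at (278,211). In the scene crop the handle is near (601,225) and the lug at (628,190), both clear of the shelf.

```bash
python3 - <<'E'
from h import *
print(px2w("top",(140+278/3.4-.4,100+211/3.4-.4),.016))
L=np.array([.5385,.1985]);y=-.02;c,s=np.cos(y),np.sin(y)
W=lambda x,yy,z:[L[0]+c*x-s*yy,L[1]+s*x+c*yy,z]
print("pred",np.round(W(.067,-.082,.016),4))
for P in([.067,-.082,.016],[-.022,0,.052],[.022,0,.052],[-.067,0,.034],[-.107,0,.034]): print(P,((w2px("scene",W(*P))+.4-[240,150])*3.4+[340,0]).round(0))
E
```

```text
[0.60371662 0.11315816 0.016     ]
pred [0.6038 0.1152 0.016 ]
[0.067, -0.082, 0.016] [491. 280.]
[-0.022, 0, 0.052] [610. 213.]
[0.022, 0, 0.052] [597. 240.]
[-0.067, 0, 0.034] [622. 201.]
[-0.107, 0, 0.034] [633. 178.]
```

Request:
servo_tool(targets="-0.6 -0.06 0 0;-0.8 -0.06 0 0;-0.9 0 0 0;-0.8 0 0.5 0;-0.5 0 0.7 0;0 0 0.8 0;0 0 0.8 0;0 0 0.8 0;0 0 0.7 0;0 0 0.4 0;0 0 0.2 0;0 0 0 0", fingers=0.5)

```text
time_s: 7.68
ee_pos: [0.5353, 0.1954, 0.0321]
tool_rot: [-0.031, -3.139, 0.002]
ft_force: [-0.8, -0.3, 0.6]
gripper_width: 0.5
grip_force: 0.0
```

Request:
servo_tool(targets="0 0 0 0;0 0 0 0")

```text
time_s: 7.85
ee_pos: [0.5368, 0.1962, 0.0345]
tool_rot: [0.031, 3.14, 0.001]
ft_force: [0.5, -0.8, 0.2]
gripper_width: 0.496
grip_force: 0.0
```

```bash
python3 - <<'E'
from h import *
go([.5385,.198,.035],np.pi/2-.02)
E
```

```text
p [0.5368 0.1962 0.0345] units xyz [-0.07  0.07 -0.02] turn 0.0 F [ 0.5 -0.8  0.2] w 0.496 t 7.85
[[-1.0, 0.02, 0.001], [0.02, 1.0, 0.001], [-0.001, 0.001, -1.0]]
```

Request:
servo_tool(targets="-0.07 0.07 0 0;0 0 0 0;0 0 0 0;0 0 0 0;0 0 0 0;0 0 0 0;0 0 0 0;0 0 0 0;0 0 0 0", fingers=0, grip_force=40)

```text
time_s: 8.6
ee_pos: [0.538, 0.1978, 0.0337]
tool_rot: [0.031, 3.141, 0.001]
ft_force: [-0.2, 0.2, 1.9]
gripper_width: 0.148
grip_force: 40.0
```

Request:
servo_tool(targets="0 0 -0.2 0;0 0 -0.4 0;0 0 -0.7 0;0 0 -0.9 0;0 0 -0.9 0;0 0 -0.9 0;0 0 -0.9 0;0 0 -0.9 0;0 0 -0.9 0;0 0 -0.5 0;0 0 0 0;0 0 0 0")

```text
time_s: 9.6
ee_pos: [0.5379, 0.1975, 0.2135]
tool_rot: [0.031, 3.141, 0.001]
ft_force: [-0.3, 0.5, -3.1]
gripper_width: 0.149
grip_force: 40.0
```

```bash
python3 - <<'E'
from h import *
go([.4945,-.16,.215],np.pi/2+.194)
E
```

```text
p [0.5379 0.1975 0.2135] units xyz [  1.45 -14.33  -0.07] turn -2.45 F [-0.3  0.5 -3.1] w 0.149 t 9.6
[[-1.0, 0.02, 0.0], [0.02, 1.0, 0.0], [-0.0, 0.0, -1.0]]
```

Request:
servo_tool(targets="0.1 -0.4 -0.2 0;0.1 -0.8 -0.1 0;0.1 -1 0 0;0.1 -1 0 0;0.1 -1 0 0;0.1 -1 0 -0.4;0.1 -1 0 -0.4;0.1 -1 0 -0.4;0.1 -1 0 -0.4;0.1 -1 0 -0.4;0.2 -0.8 0 -0.4;0.2 -0.5 0 0")

```text
time_s: 10.6
ee_pos: [0.5112, -0.0696, 0.2199]
tool_rot: [0.296, -3.125, 0.001]
ft_force: [0.3, 0.1, -2.7]
gripper_width: 0.147
grip_force: 40.0
```

```bash
python3 - <<'E'
from h import *
go([.4925,-.2365,.215],np.pi/2+.194)
a=camera("top")[130:240,290:390]
cv2.imwrite("pics/c5.png",cv2.resize(a,None,fx=5.4,fy=5.4,interpolation=cv2.INTER_CUBIC))
E
```

```text
p [ 0.5112 -0.0696  0.2199] units xyz [ 1.99 -6.42  0.2 ] turn -0.06 F [ 0.3  0.1 -2.7] w 0.147 t 10.6
[[-0.982, -0.188, -0.002], [-0.188, 0.982, -0.001], [0.002, -0.0, -1.0]]
```

View pics/c5.png

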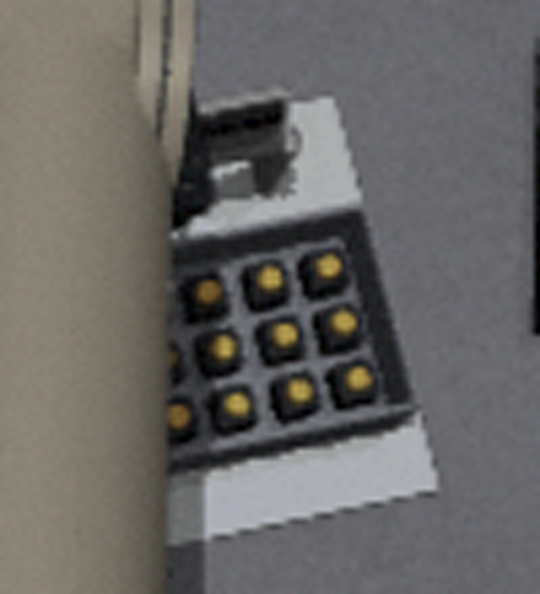

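The right half of the box and cradle is visible, with the plate's front-right corner at (437,490), the rim's front-right corner near (415,408) and its rear-right corner near (362,208). The arm hides the rest, so I'll refine the box pose from the first pictures of both cameras.

```bash
python3 - <<'E'
import cv2,numpy as np
a=cv2.imread("pics/top0.png")[213:353,440:562];b=cv2.imread("pics/scene0.png")[240:335,232:350]
f=lambda c,s:cv2.resize(c,None,fx=s,fy=s,interpolation=cv2.INTER_CUBIC)
A=f(a,3.3);B=f(b,3.3);H=np.zeros((max(len(A),len(B)),A.shape[1]+B.shape[1],3),np.uint8);H[:len(A),:A.shape[1]]=A;H[:len(B),A.shape[1]:]=B
print(A.shape,B.shape);cv2.imwrite("pics/c6.png",H)
E
```

```text
(462, 403, 3) (314, 389, 3)
```

View pics/c6.png

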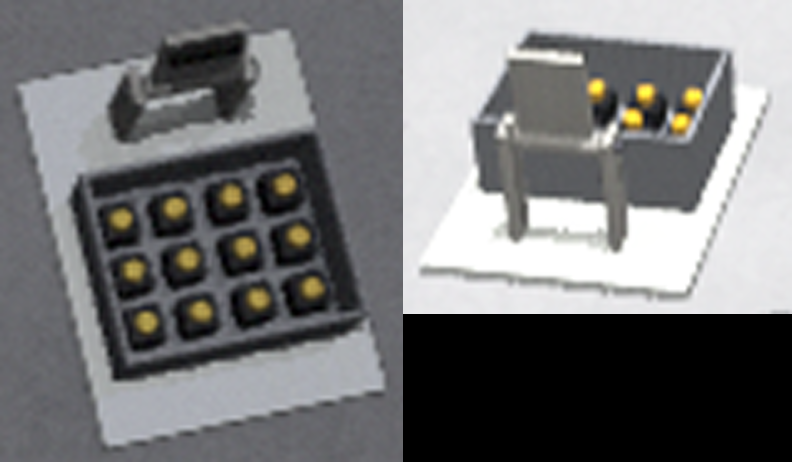

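Top half: the rim corners are about (72,180), (312,132), (362,312), (115,365), and the plate corners (17,88), (290,30), (386,386), (107,446). Scene half: the rim corners are (476,123), (690,140), (733,50), (530,33), and the plate corners (421,267), (688,292), (770,91).

```bash
python3 - <<'E'
from h import *
from scipy.optimize import least_squares
S=4.95
T=lambda x,y:np.array([440/1.5+x/S-.4,213/1.5+y/S-.4]); C=lambda x,y:np.array([232/1.5+(x-403)/S-.4,160+y/S-.4])
r=.07;p=.01
tp=[((72,180),(.06,.075,r)),((312,132),(.06,-.075,r)),((362,312),(-.06,-.075,r)),((115,365),(-.06,.075,r))]
tq=[((17,88),(.14,.09,p)),((290,30),(.14,-.09,p)),((386,386),(-.1,-.09,p)),((107,446),(-.1,.09,p))]
sp=[((476,123),(.06,-.075,r)),((690,140),(.06,.075,r)),((733,50),(-.06,.075,r)),((530,33),(-.06,-.075,r))]
sq=[((421,267),(.14,-.09,p)),((688,292),(.14,.09,p)),((770,91),(-.1,.09,p))]
D=lambda L,F,n:[(n,F(*u),l) for u,l in L]
def run(data):
    def f(q):
        c,s=np.cos(q[2]),np.sin(q[2])
        return np.ravel([w2px(n,[q[0]+c*l[0]-s*l[1],q[1]+s*l[0]+c*l[1],l[2]])-u for n,u,l in data])
    o=least_squares(f,[.5,-.2,.2]);return o.x.round(4),o.fun.round(1)
tr,tl,sr,sl=D(tp,T,"top"),D(tq,T,"top"),D(sp,C,"scene"),D(sq,C,"scene")
for d in(tr,tl,sr,sl,tr+tl+sr+sl):print(*run(d))
E
```

```text
[ 0.493  -0.233   0.1965] [-0.2 -0.8 -0.2 -1.  -0.   1.1  0.5  0.6]
[ 0.4946 -0.2387  0.2031] [-0.2 -0.9 -0.2 -0.7  0.5  0.6 -0.2  0.8]
[ 0.4964 -0.2372  0.2013] [-0.6 -0.1  0.5  0.7  0.4 -0.3 -0.3 -0.5]
[ 0.4977 -0.2379  0.206 ] [-0.1 -0.4  0.3  0.1 -0.2  0.3]
[ 0.4947 -0.2366  0.1989] [ 0.9 -1.3  0.9 -1.6  1.2  0.4  1.7  0.1 -0.7 -1.1 -0.6 -0.6 -0.3  0.7
 -1.   0.7 -0.2 -0.4  0.9  0.5  0.7 -0.4  0.1 -0.8  0.5 -0.9  0.7 -0.3
  0.6  0.1]
```

Request:
servo_tool(targets="0.2 -0.8 0 -0.1;0.2 -0.8 0 0;0.2 -0.8 0 0;0.2 -0.8 0 0;0.2 -0.8 0 0;0.2 -0.7 0 0;0.2 -0.6 0 0;0.2 -0.5 0 0;0.1 -0.4 0 0;0.1 0 0 0;0 0 0 0;0 0 0 0")

```text
time_s: 11.65
ee_pos: [0.4988, -0.226, 0.2206]
tool_rot: [0.312, -3.126, -0.001]
ft_force: [0.3, 0.9, -2.7]
gripper_width: 0.149
grip_force: 40.0
```

```bash
python3 - <<'E'
from h import *
go([.495,-.2365,.125],np.pi/2+.2)
E
```

```text
p [ 0.4988 -0.226   0.2206] units xyz [ 0.23 -0.38  3.82] turn -0.01 F [ 0.3  0.9 -2.7] w 0.149 t 11.65
[[-0.98, -0.198, -0.001], [-0.198, 0.98, 0.001], [0.0, 0.001, -1.0]]
```

Request:
servo_tool(targets="0.12 -0.2 0.2 0;0.11 -0.18 0.5 0;0 0 0.6 0;0 0 0.6 0;0 0 0.6 0;0 0 0.6 0;0 0 0.5 0;0 0 0.2 0;0 0 0 0;0 0 0 0;0 0 0 0")

```text
time_s: 12.57
ee_pos: [0.4956, -0.2377, 0.1267]
tool_rot: [-0.311, 3.125, -0.001]
ft_force: [0.7, 0.1, -2.2]
gripper_width: 0.149
grip_force: 40.0
```

```bash
python3 - <<'E'
from h import *
go([.495,-.2365,.095],np.pi/2+.2)
a=camera("scene")[130:235,140:245];b=camera("top")[130:250,290:390]
f=lambda c,s:cv2.resize(c,None,fx=s,fy=s,interpolation=cv2.INTER_CUBIC)
A=f(a,5);B=f(b,2.7)
H=np.zeros((525,525+B.shape[1],3),np.uint8);H[:,:525]=A;H[:len(B),525:]=B
cv2.imwrite("pics/c7.png",H);print(H.shape)
E
```

```text
p [ 0.4956 -0.2377  0.1267] units xyz [0.02 0.05 1.27] turn -0.02 F [ 0.7  0.1 -2.2] w 0.149 t 12.57
[[-0.98, -0.197, 0.001], [-0.197, 0.98, -0.0], [-0.001, -0.0, -1.0]]
(525, 795, 3)
```

View pics/c7.png

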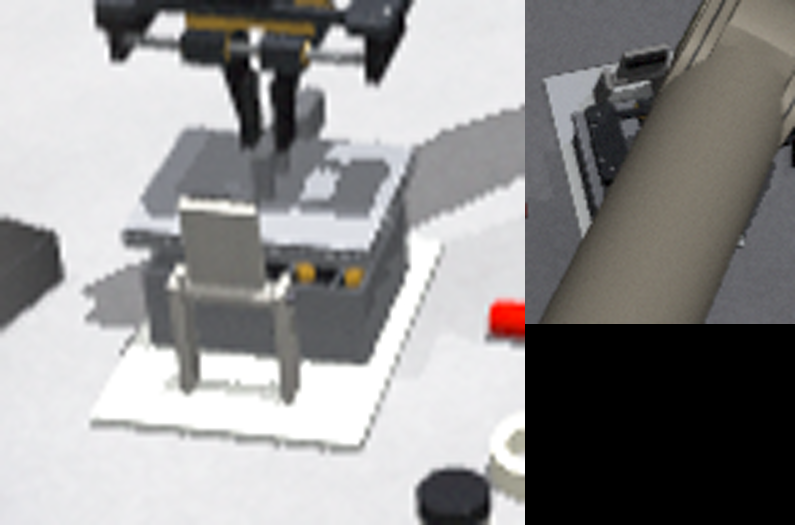

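The scene crop shows the lid level above the box. Its plate-top corners are at (125,234), (371,250), (412,147), (184,128), and the clamp is clear behind it.

```bash
python3 - <<'E'
from h import *
C=lambda x,y:np.array([140+x/5-.4,130+y/5-.4])
z=.109
print(fit("scene",[C(125,234),C(371,250),C(412,147),C(184,128)],[[.067,-.082,z],[.067,.082,z],[-.067,.082,z],[-.067,-.082,z]]))
print([px2w("scene",C(*u),z).round(3) for u in((125,234),(371,250),(412,147),(184,128))])
E
```

```text
(array([ 0.49860158, -0.23740915,  0.22882666]), np.float64(0.5103808840927684))
[array([ 0.584, -0.3  ,  0.109]), array([ 0.544, -0.144,  0.109]), array([ 0.417, -0.174,  0.109]), array([ 0.45 , -0.332,  0.109])]
```

Request:
servo_tool(targets="0.04 0.02 0.1 0;0 0 0.2 0;0 0 0.2 0;0 0 0.2 0;0 0 0.2 0;0 0 0.15 0;0 0 0.05 0;0 0 0 0;0 0 0 0")

```text
time_s: 13.42
ee_pos: [0.4942, -0.2372, 0.0985]
tool_rot: [0.311, -3.126, 0.0]
ft_force: [-1.3, 0.0, -2.4]
gripper_width: 0.147
grip_force: 40.0
```

Request:
servo_tool(targets="0 0 0.05 0;0 0 0.05 0;0 0 0.04 0;0 0 0.03 0;0 0 0 0;0 0 0 0")

```text
time_s: 13.92
ee_pos: [0.4941, -0.2371, 0.0943]
tool_rot: [0.311, -3.126, -0.0]
ft_force: [-0.7, 0.0, -2.2]
gripper_width: 0.147
grip_force: 40.0
```

Request:
servo_tool(targets="0 0 0.03 0;0 0 0.03 0;0 0 0 0;0 0 0 0")

```text
time_s: 14.25
ee_pos: [0.4943, -0.2372, 0.0936]
tool_rot: [-0.311, 3.126, 0.001]
ft_force: [-3.7, 1.7, 8.3]
gripper_width: 0.151
grip_force: 40.0
```

Request:
servo_tool(targets="0 0 -0.03 0;0 0 0 0;0 0 0 0;0 0 0 0;0 0 0 0;0 0 0 0;0 0 0 0", fingers=0.5)

```text
time_s: 14.83
ee_pos: [0.4941, -0.2371, 0.0935]
tool_rot: [0.311, -3.126, -0.0]
ft_force: [0.2, -0.4, 0.0]
gripper_width: 0.487
grip_force: 0.0
```

Request:
servo_tool(targets="0 0 -0.2 0;0 0 -0.5 0;0 0 -0.8 0;0 0 -0.9 0;0 0 -0.9 0;0 0 -0.9 0;0 0 -0.9 0;0 0 -0.9 0;0 0 -0.5 0;0 0 0 0")

```text
time_s: 15.67
ee_pos: [0.4952, -0.238, 0.26]
tool_rot: [-0.31, 3.121, -0.002]
ft_force: [-0.3, -0.1, -0.6]
gripper_width: 0.503
grip_force: 0.0
```

```bash
python3 - <<'E'
from h import *
go([.495,-.2365,.25],np.pi/2+.2)
a=camera("scene")[130:235,140:245];b=camera("top")[130:250,290:390]
f=lambda c,s:cv2.resize(c,None,fx=s,fy=s,interpolation=cv2.INTER_CUBIC)
A=f(a,5);B=f(b,2.7)
H=np.zeros((525,525+B.shape[1],3),np.uint8);H[:,:525]=A;H[:len(B),525:]=B
cv2.imwrite("pics/c8.png",H);print(H.shape)
E
```

```text
p [ 0.4952 -0.238   0.26  ] units xyz [-0.    0.06  0.4 ] turn -0.03 F [-0.3 -0.1 -0.6] w 0.503 t 15.67
[[-0.98, -0.196, 0.005], [-0.196, 0.981, -0.001], [-0.005, -0.002, -1.0]]
(525, 795, 3)
```

View pics/c8.png

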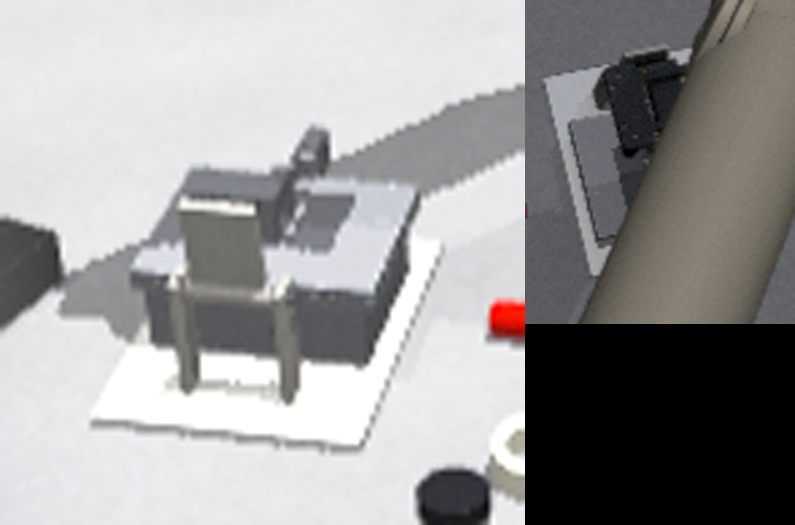

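The lid sits home and level on the box with the lug on the far side from the clamp: the lug is at (312,150) and the clamp at (220,240). I'll shut the fingers, go over and behind the clamp, then swing it down.

Request:
servo_tool(targets="-0.4 0 0 0;-0.8 0 0 0;-0.9 0 0 0;-0.9 0 0 0;-0.9 0 0 0;-0.9 0 0 0;-0.8 0 0 0;-0.6 0 0 0;-0.3 0 0 0;0 0 0 0;0 0 0 0;0 0 0 0", fingers=0, grip_force=10)

```text
time_s: 16.77
ee_pos: [0.6526, -0.2059, 0.256]
tool_rot: [0.309, -3.126, 0.0]
ft_force: [-0.5, -1.0, 0.6]
gripper_width: 0.004
grip_force: 0.0
```

```bash
cat >> h.py <<'E'
def cr():
    s,p,R=st();d=p-[.495,-.237,0];c,k=np.cos(.2),np.sin(.2)
    print("cradle xyz",(np.array([c*d[0]+k*d[1],-k*d[0]+c*d[1],d[2]])*1e3).round(1),"F",np.round(s["ft_force"],1),"w",round(s["gripper_width"],3),"t",s["time_s"])
E
python3 -c "
from h import *
cr()"
```

```text
cradle xyz [160.6  -0.8 256. ] F [-0.5 -1.   0.6] w 0.004 t 16.7667
```

Next: down 102 mm, then push 46 mm toward the box.

Request:
servo_tool(targets="0 0 0.4 0;0 0 0.6 0;0 0 0.7 0;0 0 0.7 0;0 0 0.7 0;0 0 0.6 0;0 0 0.3 0;0 0 0.08 0;0 0 0 0;0 0 0 0")

```text
time_s: 17.6
ee_pos: [0.6536, -0.2054, 0.155]
tool_rot: [-0.311, 3.125, -0.0]
ft_force: [0.2, 1.1, -0.1]
gripper_width: 0.007
grip_force: 0.0
```

Request:
servo_tool(targets="0.15 0 0 0;0.2 0 0 0;0.2 0 0 0;0.2 0 0 0;0.2 0 0 0;0.2 0 0 0;0.2 0 0 0;0.2 0 0 0;0.2 0 0 0;0.1 0 0 0;0 0 0 0")

```text
time_s: 18.52
ee_pos: [0.6075, -0.2145, 0.1542]
tool_rot: [-0.31, 3.126, 0.0]
ft_force: [0.5, -0.2, -0.4]
gripper_width: 0.005
grip_force: 0.0
```

```bash
python3 -c "
from h import *
cr()"
```

```text
cradle xyz [114.8  -0.3 154.2] F [ 0.5 -0.2 -0.4] w 0.005 t 18.5167
```

Request:
servo_tool(targets="0.25 0 0.02 0;0.3 0 0.04 0;0.3 0 0.06 0;0.3 0 0.08 0;0.24 0 0.16 0;0.24 0 0.16 0;0.2 0 0.22 0;0.2 0 0.22 0;0.12 0 0.26 0;0.12 0 0.26 0;0 0 0 0")

```text
time_s: 19.43
ee_pos: [0.5512, -0.2252, 0.1153]
tool_rot: [0.31, -3.124, -0.001]
ft_force: [-0.3, 0.3, 0.3]
gripper_width: 0.007
grip_force: 0.0
```

```bash
python3 - <<'E'
from h import *
cr()
a=camera("scene")[130:235,140:245]
cv2.imwrite("pics/c9.png",cv2.resize(a,None,fx=5,fy=5,interpolation=cv2.INTER_CUBIC))
E
```

```text
cradle xyz [ 57.4   0.4 115.3] F [-0.3  0.3  0.3] w 0.007 t 19.4333
```

View pics/c9.png

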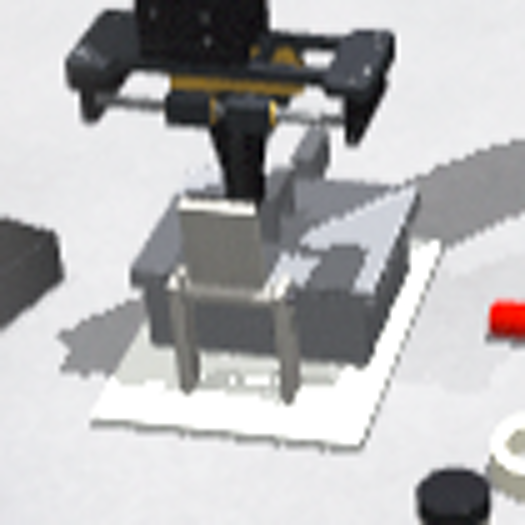

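The clamp still stands upright in this picture, its top edge at about (182,201)–(257,211), and the fingers appear behind it. I'll work out where its tip really is.

```bash
python3 - <<'E'
from h import *
C=lambda P:((w2px("scene",P)+.4-[140,130])*5).round(0)
c,k=np.cos(.2),np.sin(.2)
W=lambda x,y,z:[.495+c*x-k*y,-.237+k*x+c*y,z]
for a in(0,.5,1,1.57,1.65,1.9):
    print(a,[C(W(.1-.07*np.cos(a),y,.088+.07*np.sin(a))) for y in(-.025,.025)])
print("hinge",C(W(.1,-.038,.098)),C(W(.1,.038,.098)))
print("fingertip",C(W(.057,0,.104)), "joint info", {k:np.round(v,2) for k,v in state().items() if k in("qpos","wrist_torque")})
d=cv2.absdiff(cv2.imread("pics/c9.png")[200:285,180:265],cv2.imread("pics/c8.png")[200:285,180:265]);print("clamp area diff",d.mean(),d.max())
E
```

```text
0 [array([230., 232.]), array([303., 239.])]
0.5 [array([221., 196.]), array([295., 202.])]
1 [array([206., 181.]), array([282., 188.])]
1.57 [array([186., 197.]), array([264., 204.])]
1.65 [array([183., 202.]), array([261., 209.])]
1.9 [array([175., 221.]), array([254., 228.])]
hinge [176. 275.] [292. 286.]
fingertip [252. 237.] joint info {'qpos': array([-0.24,  0.39,  0.68,  1.69, -0.27,  1.16,  2.29]), 'wrist_torque': array([-0.  ,  0.02,  0.  ])}
clamp area diff 5.2712341407151095 119
```

```bash
python3 - <<'E'
from h import *
a=cv2.imread("pics/c8.png")[:,:525];b=cv2.imread("pics/c9.png");n=cv2.resize(camera("scene")[130:235,140:245],None,fx=5,fy=5,interpolation=cv2.INTER_CUBIC)
g=lambda im:cv2.resize(cv2.cvtColor(im,6)[180:310,160:320],(16,13),interpolation=cv2.INTER_AREA)
for im in(a,b,n):print(g(im),"\n")
E
```

```text
[[232 228 154 132 133 132 132 132 131 131 130 128  89 130 181 196]
 [231 180 154 117 114 111 114 124 125 123 127 114  80 102 117 147]
 [219 154 225 217 215 214 221 193 185 124  91  87  83 110 146 114]
 [167 128 112 115 120 135 153 166 172 135  90  86  96 143 134 114]
 [133 131 111 111 112 112 110 109 109 113  92  87 123 146 121 118]
 [133 132 119 110 111 112 110 110 110 115  95  88 127 138 130 131]
 [192 175 150 109 111 111 112 110 109 113 134 141 167 147 143 133]
 [222 222 168 108 110 110 110 111 110 112 184 222 221 219 207 196]
 [223 228 193 108 110 110 111 109 109 110 167 222 220 221 221 222]
 [153 214 163 108 108 109 110 109 107 108 148 222 229 217 221 221]
 [118 196 138 134 127 125 119 116 116 113 165 216 216 149 179 200]
 [ 93 120 114 126 127 130 134 135 137 163 203 201 157  99  93 110]
 [ 89 117 106  97  95  94  96  99 102 114 121 116 111  91  91  91]] 

[[235 233 218 210 189 168  90  31  30  20  66 117  90 111 130 130]
 [233 191 173 121 116 113  87  40  38  27  66 105  81 112 135 135]
 [222 158 227 220 218 216 223 194 181 110  82  85  84 107 131 133]
 [170 131 114 116 123 138
[... 819 characters left out ...]
 111  85  86  85 107 132 135]
 [170 131 114 116 122 138 157 169 174 136  90  86  98 108 122 131]
 [136 134 113 112 114 113 112 112 111 115  90  86 112 117 117 139]
 [134 135 116 112 113 113 113 113 112 116  95  88 112 117 160 208]
 [134 135 114 111 113 114 113 113 113 114 112 107 116 117 151 193]
 [134 128 113 110 112 112 113 112 112 113 118 119 179 140 138 128]
 [134 132 145 109 113 112 112 112 110 112 117 149 209 209 209 156]
 [107 171 165 110 110 112 111 110 109 110 121 198 225 205 202 119]
 [117 199 141 136 129 128 122 118 118 114 163 216 218 144 142 112]
 [ 95 123 117 128 129 133 137 138 140 166 206 204 159  99  92  93]
 [ 92 121 108  97  96  96  98 101 104 117 122 119 114  93  89  90]]
```

The clamp has not moved, so the fingers must have missed it. I'll go back over it, come in lower behind it, and push in small checked steps.

Request:
servo_tool(targets="0 0 -0.4 0;0 0 -0.8 0;0 0 -0.9 0;0 0 -0.9 0;0 0 -0.9 0;0 0 -0.8 0;0 0 -0.4 0;-0.4 0 0 0;-0.8 0 0 0;-0.9 0 0 0;-0.9 0 0 0;-0.8 0 0 0")

```text
time_s: 20.53
ee_pos: [0.6472, -0.2053, 0.2427]
tool_rot: [0.313, -3.125, -0.002]
ft_force: [0.2, -1.0, 0.8]
gripper_width: 0.004
grip_force: 0.0
```

Request:
servo_tool(targets="-0.5 0 0 0;0 0 0.4 0;0 0 0.7 0;0 0 0.9 0;0 0 0.9 0;0 0 0.9 0;0 0 0.7 0;0 0 0.3 0;0 0 0 0;0 0 0 0")

```text
time_s: 21.37
ee_pos: [0.6576, -0.2044, 0.1244]
tool_rot: [0.311, -3.126, -0.0]
ft_force: [-0.5, 0.6, 1.0]
gripper_width: 0.008
grip_force: 0.0
```

```bash
cat >> h.py <<'E'
def look():
    n=cv2.resize(camera("scene")[130:235,140:245],None,fx=5,fy=5,interpolation=cv2.INTER_CUBIC)
    print(cv2.resize(cv2.cvtColor(n,6)[160:300,160:320],(16,14),interpolation=cv2.INTER_AREA))
E
python3 -c "
from h import *
cr();look()"
```

```text
cradle xyz [165.8  -0.3 124.4] F [-0.5  0.6  1. ] w 0.008 t 21.3667
[[ 83  89  93  93  89  87  86  89  81 151 125  59  61  67  71  65]
 [ 47  66  76  77  77  82  58  89 192 227 215  84  50  38  38  39]
 [ 74  62  68  71  75 128  99 153 220 216 166 130  86  32  23  25]
 [ 48  40  41  41  41 110 140 141 146 157 141 117  93  41  22  24]
 [ 30  40  41  40  40  73 116 122 114  88  86  79  79  39  26  31]
 [ 23  37  36  32  30  67 122 124 126 107  92  88 100  56  26  62]
 [ 23  34  33  26  23  88 112 111 111 107  93  90 115  87  65 114]
 [ 31  32  33  23  22  99 112 111 111 109  96  91 112 123 134 135]
 [ 80  30  33  21  23 107 112 111 111 112 117 122 129 132 135 135]
 [161  31  33  25  24 101 111 111 110 111 123 136 135 136 135 135]
 [144  31  34  25  24  88 112 111 110 111 119 136 135 135 136 135]
 [107  33  33  24  24  98 112 110 110 111 115 137 166 135 135 134]
 [ 96  52  37  29  63 128 122 115 114 113 129 174 217 116 121 129]
 [ 93  96  90  85 114 134 138 127 128 127 158 192 156  97  94  99]]
```

Request:
servo_tool(targets="0.2 0 0 0;0.3 0 0 0;0.3 0 0 0;0.3 0 0 0;0.3 0 0 0;0.2 0 0 0;0.2 0 0 0;0.1 0 0 0;0 0 0 0")

```text
time_s: 22.17
ee_pos: [0.6109, -0.2137, 0.1248]
tool_rot: [-0.31, 3.126, 0.0]
ft_force: [-0.7, -0.3, 0.2]
gripper_width: 0.01
grip_force: 0.0
```

```bash
python3 -c "
from h import *
cr();look()"
```

```text
cradle xyz [118.3  -0.2 124.8] F [-0.7 -0.3  0.2] w 0.01 t 22.1667
[[140  89  26  33  41  38  38  42 165 225 219 173 158 109  82  54]
 [235 192  27  24  39  26  23  72 213 228 216 143 123  94 100  76]
 [235 230  69  27  36  24  20 105 225 224 167 134  94 113 131 123]
 [234 223 104  23  33  25  20  85 161 164 130 117  81 113 137 135]
 [235 224 104  26  32  28  21  86 124 114  95  88  86 107 132 136]
 [230 223 125  45  34  29  19  69 113 116  94  88  99 108 123 135]
 [218 210 137  59  30  31  22  60 111 118  98  89 113 118 131 136]
 [152 136 120  69  28  30  22  76 112 115 102  90 113 123 135 136]
 [135 135 123  88  48  47  40 107 111 113 122 122 129 133 135 135]
 [134 136 127 107 108 104  98 113 111 113 129 136 135 136 136 136]
 [136 130 125 109 111 111 113 111 110 113 127 124 127 132 173 198]
 [109 138 130 110 112 110 112 111 111 112 118 121 152 177 210 211]
 [ 96 133 128 127 125 120 122 117 116 123 148 185 210 140 171 189]
 [ 93 112 112 118 123 123 127 128 131 176 202 194 154  81  94 108]]
```

Request:
servo_tool(targets="0.1 0 0 0;0.1 0 0 0;0.1 0 0 0;0.1 0 0 0;0.1 0 0 0;0.1 0 0 0")

```text
time_s: 22.72
ee_pos: [0.5963, -0.2166, 0.1244]
tool_rot: [0.311, -3.126, -0.0]
ft_force: [1.3, 0.6, -0.3]
gripper_width: 0.005
grip_force: 0.5
```

Request:
servo_tool(targets="0.1 0 0 0;0.1 0 0 0;0.1 0 0 0;0.1 0 0 0")

```text
time_s: 23.05
ee_pos: [0.5865, -0.2187, 0.1245]
tool_rot: [-0.311, 3.126, -0.0]
ft_force: [0.8, -0.7, -0.1]
gripper_width: 0.004
grip_force: 0.4
```

```bash
python3 -c "
from h import *
cr();look()"
```

```text
cradle xyz [ 93.3  -0.2 124.5] F [ 0.8 -0.7 -0.1] w 0.004 t 23.05
[[235 235 234 130  24  35  29  20  54 232 236 208 198 122  96  84]
 [234 233 229 182  27  33  28  20  87 226 209 143 121  95 100  94]
 [236 233 227 186  44  32  32  20  90 173 136 133  95 112 130 131]
 [234 224 225 177  70  30  31  20  60 126 130 112  82 114 136 135]
 [235 226 218 170  94  28  31  20  48 126 146  97  85 107 133 135]
 [219 191 152 126 101  30  32  20  77 127 155  93 100 109 124 135]
 [138 136 135 130 120  60  59  49 118 126 160  96 113 117 132 136]
 [134 135 135 128 125 127 128 120 128 127 178  97 113 123 135 135]
 [136 135 127 122 124 127 128 127 128 127 177 118 117 124 138 153]
 [135 133 118 118 125 127 128 126 127 133 172 119 117 159 196 210]
 [136 127 124 121 126 128 129 126 127 152 170 117 140 208 210 211]
 [109 138 130 130 130 136 133 126 126 157 167 124 207 153 151 152]
 [ 98 139 130 143 144 144 144 141 140 192 202 180 215 108 109 113]
 [ 95 114 116 123 129 128 129 128 132 171 191 154 137  83  93  94]]
```

The clamp's shading has changed and there is a light push force, so it is moving now. I'll continue over and then down.

Request:
servo_tool(targets="0.15 0 0 0;0.15 0 0 0;0.15 0 0 0;0.15 0 0 0;0.15 0 0 0;0.15 0 0 0;0 0 0 0")

```text
time_s: 23.68
ee_pos: [0.5638, -0.2234, 0.1246]
tool_rot: [0.31, -3.126, -0.0]
ft_force: [1.0, -0.2, 0.6]
gripper_width: 0.008
grip_force: 0.0
```

```bash
python3 -c "
from h import *
cr();look()"
```

```text
cradle xyz [ 70.2  -0.3 124.6] F [ 1.  -0.2  0.6] w 0.008 t 23.6833
[[235 235 233 232 220  72  30  31  19 103 234 207 199 121  96  83]
 [234 232 227 227 224 136  30  33  20  66 169 141 120  95 100  93]
 [235 233 226 223 206 125  32  32  20  46 134 135  97 112 131 131]
 [234 214 209 170 161 124  30  32  23  63 138 178  94 113 135 135]
 [223 151 135 134 134 135  62  60  44 119 139 186  93 107 132 134]
 [170 134 135 134 135 138 136 136 125 139 141 197 103 108 123 134]
 [136 135 134 131 149 141 140 141 140 139 151 177 114 117 127 133]
 [135 134 133 120 142 143 144 140 140 138 181 162 111 118 139 182]
 [135 134 123 119 138 140 139 140 139 138 181 156 115 139 206 210]
 [134 133 117 131 152 154 145 139 139 138 154 117 118 149 152 193]
 [136 131 128 132 153 157 150 151 142 142 142 144 181 139 138 120]
 [110 167 145 157 171 159 159 157 156 157 154 159 195 203 200 120]
 [101 201 182 231 235 210 208 188 188 211 216 201 191 138 133 112]
 [ 94 123 137 154 167 176 186 196 206 215 222 205 159  97  92  95]]
```

Request:
servo_tool(targets="0.1 0 0.1 0;0.1 0 0.12 0;0.1 0 0.14 0;0.1 0 0.14 0;0.05 0 0.1 0;0.05 0 0.08 0;0 0 0 0")

```text
time_s: 24.32
ee_pos: [0.5519, -0.2254, 0.1069]
tool_rot: [0.311, -3.125, -0.0]
ft_force: [-0.2, 0.0, 0.5]
gripper_width: 0.001
grip_force: 0.0
```

Request:
servo_tool(targets="0 0 0.06 0;0 0 0.06 0;0 0 0 0")

```text
time_s: 24.57
ee_pos: [0.5525, -0.2253, 0.1043]
tool_rot: [0.311, -3.126, -0.0]
ft_force: [0.1, -0.7, 0.4]
gripper_width: 0.004
grip_force: 0.1
```

```bash
python3 -c "
from h import *
cr();look()"
```

```text
cradle xyz [ 58.7   0.  104.3] F [ 0.1 -0.7  0.4] w 0.004 t 24.5667
[[234 235 233 232 223 129  21  35  26  20  97 207 199 122  94  82]
 [234 232 226 228 224 183  26  32  27  21  84 138 119  93  99  93]
 [235 233 225 210 209 166  50  30  29  19  68 117  90 111 130 131]
 [233 209 169 136 136 136  81  28  30  20  66 114  86 113 134 134]
 [222 143 133 134 134 141 113  30  31  22  69 144 167 115 131 134]
 [169 134 135 131 131 146 122  29  33  23 107 158 199 110 121 132]
 [136 135 133 118 118 151 145  90  78  76 153 171 175 116 118 131]
 [134 134 121 116 127 156 153 153 154 153 153 200 148 115 148 195]
 [134 132 117 116 138 154 154 153 155 154 155 219 116 116 156 195]
 [133 121 118 118 168 176 163 156 154 154 155 142 126 138 139 138]
 [127 128 129 123 190 193 179 179 174 175 177 139 162 209 209 179]
 [108 195 196 198 236 229 219 220 206 204 236 139 215 205 208 135]
 [117 214 199 241 246 247 247 249 249 248 248 195 222 145 167 114]
 [ 94 123 137 153 166 177 188 198 207 216 222 205 159 100  93  94]]
```

Request:
servo_tool(targets="0 0 0.05 0;0 0 0.05 0;0 0 0 0")

```text
time_s: 24.87
ee_pos: [0.5524, -0.2253, 0.1018]
tool_rot: [0.311, -3.126, -0.0]
ft_force: [0.6, -0.5, 0.1]
gripper_width: 0.005
grip_force: 0.2
```

Request:
servo_tool(targets="0 0 0.04 0;0 0 0.04 0;0 0 0 0")

```text
time_s: 25.12
ee_pos: [0.5523, -0.2254, 0.0998]
tool_rot: [0.311, -3.126, -0.0]
ft_force: [0.1, -0.5, -0.4]
gripper_width: 0.008
grip_force: 0.2
```

Request:
servo_tool(targets="0 0 0.04 0;0 0 0.04 0;0 0 0 0")

```text
time_s: 25.37
ee_pos: [0.5523, -0.2254, 0.0978]
tool_rot: [0.311, -3.126, -0.0]
ft_force: [-0.3, -0.6, -0.1]
gripper_width: 0.006
grip_force: 0.2
```

Request:
servo_tool(targets="0 0 0.04 0;0 0 0.04 0;0 0 0 0")

```text
time_s: 25.62
ee_pos: [0.5524, -0.2253, 0.0958]
tool_rot: [0.311, -3.126, -0.0]
ft_force: [-0.4, -0.1, 0.5]
gripper_width: 0.004
grip_force: 0.2
```

```bash
python3 -c "
from h import *
cr();look()"
```

```text
cradle xyz [58.5  0.  95.8] F [-0.4 -0.1  0.5] w 0.004 t 25.6167
[[235 235 233 231 220  83  21  33  32  27  49 179 199 122  96  83]
 [234 232 227 227 224 147  21  34  27  21  42 136 120  94  98  93]
 [234 233 226 217 210 148  29  29  27  18  54 116  90 112 131 130]
 [233 210 170 152 135 133  54  31  30  21  62 105  81 113 135 134]
 [222 142 134 134 134 134 107  31  31  20  50 103  96 110 132 134]
 [170 134 135 131 131 137 120  29  33  21  59 153 168 124 123 134]
 [136 134 128 118 118 137 136  31  34  23 101 153 199 118 120 124]
 [134 132 119 117 118 148 151  76  73  64 146 158 186 116 128 182]
 [135 124 116 116 131 155 159 152 153 148 153 192 156 115 154 195]
 [132 117 117 117 148 160 154 153 153 153 153 181 120 138 138 139]
 [125 127 129 120 170 186 171 164 157 158 160 141 129 206 207 199]
 [103 182 164 181 214 240 199 199 199 198 217 139 215 206 210 164]
 [111 212 197 242 245 247 248 248 248 249 249 200 222 144 169 131]
 [ 96 123 139 154 166 178 189 198 208 218 223 205 159 100  92  94]]
```

The tips stand about 8 mm above the TCP when shut, which explains the earlier miss. I'll carry on down until there is contact.

Request:
servo_tool(targets="0 0 0.08 0;0 0 0.08 0;0 0 0.08 0;0 0 0.04 0;0 0 0 0")

```text
time_s: 26.08
ee_pos: [0.5522, -0.2253, 0.0886]
tool_rot: [0.311, -3.126, -0.0]
ft_force: [0.5, 0.6, 0.2]
gripper_width: 0.003
grip_force: 0.0
```

Request:
servo_tool(targets="0 0 0.04 0;0 0 0.04 0;0 0 0.04 0;0 0 0 0")

```text
time_s: 26.42
ee_pos: [0.5524, -0.2254, 0.0858]
tool_rot: [0.311, -3.126, -0.0]
ft_force: [-0.4, -0.5, 0.3]
gripper_width: 0.006
grip_force: 0.1
```

```bash
python3 -c "
from h import *
cr();look()"
```

```text
cradle xyz [58.5 -0.  85.8] F [-0.4 -0.5  0.3] w 0.006 t 26.4167
[[232  96  76  64  51  50  33  38  39  40  41  74 114 101  93  94]
 [234 225 212 197 187  79  21  33  36  32  34  84 119  94  98  94]
 [235 233 226 224 212 150  22  34  32  22  25 114  90 112 130 131]
 [234 214 189 168 137 125  32  31  30  21  35 103  81 112 135 134]
 [222 150 135 133 135 134  59  28  31  21  44  85  84 106 133 134]
 [170 134 132 131 131 134  98  29  32  19  39  91 101 106 123 134]
 [136 134 123 118 117 126 127  28  33  22  47 136 142 141 119 124]
 [134 129 117 117 116 131 144  34  33  23  57 147 185 134 118 181]
 [135 121 116 118 117 140 145  58  48  35 112 150 189 112 142 194]
 [127 117 116 116 125 145 147 133 131 123 146 164 151 135 139 139]
 [118 128 128 117 152 161 152 148 150 149 147 164 131 206 208 209]
 [102 181 162 174 189 229 194 187 171 162 177 145 206 207 209 201]
 [109 212 191 243 245 248 248 248 236 232 241 206 221 144 169 131]
 [ 95 122 138 155 167 179 189 198 209 218 224 205 159  99  93  93]]
```

Request:
servo_tool(targets="0 0 0.04 0;0 0 0.04 0;0 0 0 0;0 0 0 0")

```text
time_s: 26.8
ee_pos: [0.5524, -0.2254, 0.0839]
tool_rot: [0.311, -3.126, -0.0]
ft_force: [-1.0, 0.4, -0.5]
gripper_width: 0.007
grip_force: 0.0
```

Request:
servo_tool(targets="0 0 0.04 0;0 0 0.04 0;0 0 0 0;0 0 0 0")

```text
time_s: 27.13
ee_pos: [0.5524, -0.2254, 0.0819]
tool_rot: [0.311, -3.126, -0.0]
ft_force: [0.2, -0.1, 0.2]
gripper_width: 0.005
grip_force: 0.0
```

Request:
servo_tool(targets="0 0 0.04 0;0 0 0.04 0;0 0 0 0;0 0 0 0")

```text
time_s: 27.47
ee_pos: [0.5524, -0.2254, 0.0799]
tool_rot: [0.311, -3.126, -0.0]
ft_force: [0.3, 0.3, -0.1]
gripper_width: 0.007
grip_force: 0.0
```

```bash
python3 - <<'E'
from h import *
cr();look()
C=lambda P:((w2px("scene",P)+.4-[140,130])*5).round(0)
c,k=np.cos(.2),np.sin(.2)
W=lambda x,y,z:[.495+c*x-k*y,-.237+k*x+c*y,z]
for z in(.07,.08,.09,.1):print(z,C(W(.0585,0,z)),C(W(.068,0,z)))
for a in(0,.1,.2,.3):print(a,*[C(W(.1-.07*np.cos(a)+.004*np.sin(a),y,.088+.07*np.sin(a)+.004*np.cos(a))) for y in(-.025,.025)])
E
```

```text
cradle xyz [58.6  0.  79.9] F [ 0.3  0.3 -0.1] w 0.007 t 27.4667
[[197  50  37  36  37  64  69  41  41  42  44  98 132 152 155 159]
 [233 133  95  85  78  53  28  38  40  40  40  71 100  87  95  99]
 [234 232 224 216 202 104  19  31  38  30  31  78  89 111 130 131]
 [233 214 190 168 153 108  23  32  33  21  23  98  81 113 134 134]
 [223 150 134 134 134 132  45  28  31  23  28  85  84 108 132 133]
 [169 134 133 131 133 134  77  29  33  23  34  86 100 108 124 135]
 [136 134 120 117 120 123 108  30  32  24  38  96 115 118 120 123]
 [134 126 117 117 117 118 140  34  34  24  37 141 143 149 115 149]
 [132 117 117 117 116 131 144  45  32  23  67 146 182 136 141 181]
 [123 117 117 117 119 144 145  85  64  48 122 151 182 130 140 140]
 [118 128 129 117 134 148 146 146 146 133 144 177 147 205 208 208]
 [101 198 160 171 186 194 185 172 166 155 157 142 204 206 209 200]
 [108 212 193 243 245 248 247 241 236 232 232 198 222 144 169 132]
 [ 94 122 138 155 167 177 187 198 208 218 224 206 159  99  92  95]]
0.07 [256. 282.] [252. 290.]
0.08 [255. 269.] [251. 277.]
0.09 [254. 256.] [249. 264.]
0.1 [252. 243.] [248. 251.]
0 [229. 227.] [302. 234.]
0.1 [228. 219.] [301. 226.]
0.2 [226. 211.] [300. 218.]
0.3 [224. 204.] [298. 211.]
```

Request:
servo_tool(targets="0 0 0.05 0;0 0 0.05 0;0 0 0 0;0 0 0 0")

```text
time_s: 27.85
ee_pos: [0.5526, -0.2255, 0.0785]
tool_rot: [-0.311, 3.126, 0.001]
ft_force: [-4.3, 1.6, 10.9]
gripper_width: 0.005
grip_force: 5.6
```

Request:
servo_tool(targets="0 0 0.04 0;0 0 0.04 0;0 0 0 0;0 0 0 0")

```text
time_s: 28.18
ee_pos: [0.5527, -0.2254, 0.0783]
tool_rot: [-0.31, 3.125, 0.002]
ft_force: [-12.8, 6.4, 31.0]
gripper_width: 0.001
grip_force: 15.5
```

```bash
python3 -c "
from h import *
cr();look()"
```

```text
cradle xyz [58.8 -0.1 78.3] F [-12.8   6.4  31. ] w 0.001 t 28.1833
[[165  49  38  38  40  76  81  44  45  49  49 113 152 161 147 127]
 [231 103  73  57  52  56  31  39  40  39  41  74  95  97 100 108]
 [234 222 205 191 173  71  20  34  37  34  35  74  89 111 129 130]
 [233 214 190 168 138  98  22  34  34  21  23  98  81 113 134 135]
 [222 150 135 134 134 123  32  29  30  22  27  84  84 107 132 134]
 [170 133 133 131 132 133  64  30  31  22  35  85  99 108 123 135]
 [135 134 120 116 121 123  89  28  33  23  38  89 111 117 120 122]
 [134 127 117 117 117 119 131  30  33  20  36 130 136 154 116 159]
 [128 117 116 117 116 130 144  40  32  23  43 144 185 150 141 194]
 [124 117 116 117 119 145 145  63  52  30 106 150 198 123 139 140]
 [118 127 129 116 136 151 146 133 132 121 144 178 139 197 208 209]
 [102 181 157 171 186 193 179 174 161 157 151 145 194 205 210 200]
 [109 213 192 243 245 247 245 241 237 233 233 200 222 143 169 132]
 [ 94 123 137 154 166 177 188 198 209 218 224 206 159  99  93  95]]
```

The clamp is firmly down on the lid, at 31 N. Backing off straight up.

Request:
servo_tool(targets="0 0 -0.1 0;0 0 -0.2 0;0 0 -0.5 0;0 0 -0.8 0;0 0 -0.9 0;0 0 -0.9 0;0 0 -0.9 0;0 0 -0.9 0;0 0 -0.9 0;0 0 -0.9 0;0 0 -0.5 0;0 0 0 0")

```text
time_s: 29.23
ee_pos: [0.5534, -0.2261, 0.2662]
tool_rot: [-0.31, 3.122, -0.002]
ft_force: [0.6, -0.7, -0.1]
gripper_width: 0.005
grip_force: 0.0
```

```bash
python3 - <<'E'
from h import *
cr();look()
n=cv2.resize(camera("scene")[130:235,140:245],None,fx=5,fy=5,interpolation=cv2.INTER_CUBIC)
c8=cv2.imread("pics/c8.png")[:,:525]
g=lambda im:cv2.resize(cv2.cvtColor(im,6)[150:400,120:440],(16,13),interpolation=cv2.INTER_AREA)
print(g(c8));print(g(n))
E
```

```text
cradle xyz [ 59.4  -0.9 266.2] F [ 0.6 -0.7 -0.1] w 0.005 t 29.2333
[[234 233 230 216 201 219 225 226 228 230 232 202 196 121  94  81]
 [233 231 199 136 134 135 143 145 152 163 165 125 123  93  99  92]
 [233 228 155 133 134 133 133 132 132 132 130 158 126 111 130 129]
 [232 181 133 134 133 133 133 133 132 126 128 149  94 112 133 133]
 [220 140 133 133 133 132 132 133 133 118  90  85  88 107 139 175]
 [169 132 132 132 134 132 133 133 133 115  89  86 110 160 194 216]
 [134 133 134 133 133 133 128 135 142 141 107  89 161 207 207 207]
 [133 133 133 132 133 135 141 148 225 237 222 208 160 173 192 193]
 [133 133 134 133 132 142 149 186 245 245 245 214 153 116 117 117]
 [133 132 132 133 135 162 168 231 242 246 243 171 143  99 116 115]
 [134 162 169 133 150 166 167 170 170 187 186 166 110 112 117 115]
 [113 221 214 181 219 230 230 231 230 231 213 161 181 123 130 132]
 [117 212 197 242 245 247 248 248 249 249 250 213 220 114 120 184]
 [ 94 121 136 153 165 174 186 196 206 216 222 203 158  99  94 113]]
[[231 233 232 227 223 231 232 226 175 121 135 160 146 146 146 147]
 [232 232 231 158 134 141 
[... 950 characters left out ...]
 140 178 215 222 222 185 146]
 [236 229 146 133 133 132 126  88 148 203 215 208 208 208 142 145]
 [235 182 133 133 134 144 225 209 168 170 180 207 207 192 156 216]
 [219 138 135 135 149 185 228 203 120 115 168 207 207 144 182 243]
 [164 109 166 196 216 221 220 191 149 134 209 212 207  97 191 220]
 [141 100 120 155 177 191 206 204 129 113 125 132 138  99 246 211]
 [144 113 103 102  89  89  92 101 108  89  90  90  85 165 232 218]
 [155 151  99 103  88  88  89  94 112  89  88  88  86 232 220 223]
 [193 206 171 111 156 145 124 112 116  97  92  90 134 244 219 224]
 [236 244 226 114 200 201 191 190 120 235 234 224 234 230 229 231]
 [255 255 237 178 221 220 214 207 135 253 255 255 254 223 238 237]]
```

Request:
servo_tool(targets="0 0.4 0 0;0 0.8 0 0;0 1 0 0;0 1 0 0;0 1 0 0;0 1 0 0;0 1 0 0;0 1 0 0;0 1 0 0;0 0.8 0 0;0 0.4 0 0;0 0 0 0")

```text
time_s: 30.33
ee_pos: [0.5053, 0.0077, 0.2621]
tool_rot: [0.318, -3.124, -0.001]
ft_force: [0.4, -0.4, -0.8]
gripper_width: 0.005
grip_force: 0.0
```

```bash
python3 - <<'E'
from h import *
im=camera("scene");cv2.imwrite("pics/fin_scene.png",im);t=camera("top");cv2.imwrite("pics/fin_top.png",t)
n=cv2.resize(im[130:235,140:245],None,fx=5,fy=5,interpolation=cv2.INTER_CUBIC)
print(cv2.resize(cv2.cvtColor(n,6)[210:310,170:320],(30,20),interpolation=cv2.INTER_AREA))
C=lambda P:((w2px("scene",P)+.4-[140,130])*5).round(0)
c,k=np.cos(.2),np.sin(.2)
W=lambda x,y,z:[.495+c*x-k*y,-.237+k*x+c*y,z]
for a in(0,.1,.2):print(a,*[C(W(.1-r*np.cos(a)+.004*np.sin(a),y,.088+r*np.sin(a)+.004*np.cos(a))) for y in(-.025,.025) for r in(0,.07)])
E
```

```text
[[221 220 221 222 220 220 220 221 221 221 220 219 220 220 220 222 217 155
   96  89  94  93  92  93 122 200 208 212 220 221]
 [220 220 221 220 221 220 220 219 221 220 220 219 220 221 220 222 217 165
   96  88  89  90 107 143 171 203 208 218 220 220]
 [219 221 220 220 220 221 221 221 220 221 220 208 219 222 221 222 222 196
  102  89  89  92 116 194 204 205 212 220 220 221]
 [220 221 220 220 221 220 221 221 220 220 218 218 233 234 232 232 234 226
  146 122 118 117 131 200 208 207 218 220 221 221]
 [220 220 221 221 221 220 220 221 221 220 227 245 248 249 247 246 247 246
  222 209 204 201 203 228 234 208 219 220 220 220]
 [220 219 220 220 220 221 221 220 221 224 244 249 249 249 250 250 250 250
  249 249 248 247 247 249 246 198 217 222 221 221]
 [221 220 219 221 221 220 220 221 222 237 248 248 249 249 249 249 250 249
  249 250 250 250 249 250 227 181 215 222 221 220]
 [220 221 220 221 220 220 221 219 225 247 249 248 249 249 249 249 250 249
  249 249 249 249 251 241 169 198 219 220 220 219]
 [220 220 221 222 221 221 220 216 238 247 248 249 248 249 248 249 249 249
  249 249 248 249 251 219 
[... 854 characters left out ...]
 246 204 234 243 165 119 127 147 157 166 196]
 [119 126 141 169 178 184 190 196 201 207 212 217 221 227 230 233 237 240
  243 238 193 239 225 129 106  91  94  98 112 111]
 [112 120 112 116 122 122 130 136 140 144 150 156 163 170 176 181 187 194
  201 202 174 198 154 117 106  86  88  91 112 107]
 [116 120 108 100 105  98 102 101 101 101 104 105 108 111 115 120 125 134
  140 141 119 122 121  92  85  87  92  94  95  91]
 [116 121 117  99 101  89  87  87  87  87  88  92  90  91  94  94  97 100
  100 101 107 115 121 109 103  90  89  90  90  88]]
0 [197. 285.] [229. 227.] [273. 292.] [302. 234.]
0.1 [196. 286.] [228. 219.] [272. 293.] [301. 226.]
0.2 [196. 286.] [226. 211.] [272. 293.] [300. 218.]
```

The arm's far edge sits at rows 228–234, which matches angle 0, so the clamp is fully down and the robot is clear.

```bash
python3 -c "
from plant import *
print(close_job())"
```

```text
the job is handed in; nothing more can be done
None
```

The job is handed in at about 30 s: the lid is seated on the box with its lug away from the clamp, and the clamp is down on it as far as the images and the contact force show (the first clamp swing missed, the second worked; no verdict was shown).

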